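Clear the lantern, then lock the gift tin into the rack

ROBOT

A 7-joint arm with a two-finger parallel gripper is mounted at the origin on the work surface. World frame = base frame: x ahead of the robot, y to its left, z up, the work surface at z = 0. Lengths are in m, angles in rad, forces in N, time in s.
With the tool pointing down it reaches from about 0.425 to 1.025 m from the base axis. Payload 3.6 kg.
Tool frame: the origin (TCP) lies midway between the tips of the shut fingers; the grasp point (between the pads) lies 19 mm behind it (bot.grip_point_offset is the distance from the TCP to the grasp point, in m); z points along the fingers, y is the direction in which the jaws open and shut (so a half turn about z gives the same grasp; the last joint's range is limited). The gripper opens to 85 mm and grips with 20 to 120 N. Pads are 22 mm wide; open, the fingers measure 114 mm over their backs; the gripper's body (76 mm by 85 mm) begins 54 mm behind the grasp point. The pads swing forward as they close: fully open they stand 13 mm farther back than shut.
Start: joints at [1.192, 0.591, 0.048, 1.609, -0.033, 0.943, -0.034], TCP at [0.204, -0.696, 0.203] pointing down, gripper open.
Joint ranges: [-2.69, 2.69], [-0.47, 2.24], [-1.27, 1.36], [0.19, 2.51], [-1.53, 4.68], [0.08, 2.07], [-3.09, 3.09]. Speed limits (rad/s): [2.57, 2.57, 3.14, 3.14, 3.14, 3.14, 3.14].

INTERFACE

Orientations are given as a rotation vector (axis times angle).
In Python, from plant import bot, viewer, job gives the robot as it stands. The module is installed in compiled form; this text tells all that it offers.
- The arm moves only by the shell command python3 -m jog 'ROWS'. ROWS is JSON, a list of rows, each a list of 5 numbers: the shift along the tool's x, y, z in m, then the turn about the tool's z in degrees, then the gripper's target within -1 to 1 (shut at 1, half-way at 0, fully open at -1). A call has 1 to 10 rows; each row is the pose to reach, as a shift and turn from the pose commanded when the call began, along the tool's axes at that moment; what a row does not reach only later rows make up. A row lasts 1/10 s, in which the tool goes at most 50 mm and 8.59 degrees, less where a joint would pass 70% of its speed; a pose out of reach is approached as far as the arm can. A call with a gripper value outside its range is refused whole. The fingers move at their own pace and stop on an object; the grip force is fixed at half the most. Time passes only in rows, so rows that repeat a pose let the fingers close. It gives the time, the measured TCP pose, the force and the opening at its end, in the units of the state.
- bot.observe(): the state, without advancing time (a new reading comes with each control period).
- viewer.get_image(name): name is "side" or "top" or "wrist"; returns a dict with "color" (384x512x3 uint8, blue, green, red), "K" (3x3 intrinsics, pixels), "view" (4x4, takes a point from world to camera coordinates); the wrist camera has in their place "mount" (4x4, takes a point from camera to tool coordinates, whose origin is the TCP and whose axes are the flange's). Camera axes: x right, y down, z forward; pixel columns grow to the right and rows downward; lengths in m; the calibration is good to about 2 mm. The wrist camera is an equidistant fisheye: a pixel r from the principal point sees the ray r / f radians off the axis. A picture is of the moment at which its call begins: read the wrist's pose just before it. There is no depth.
- job.close_job(): hands the job in, once; it reports no verdict.
The state is a dict: "time": time; "joint_positions": joint angles; "joint_vel": joint speeds; "joint_efforts": joint torques, N m; "tcp_pos": TCP position; "tcp_rot": TCP orientation; "ft_force": force on the tool from outside, world axes, zero at the start; "moment": the same for the moment, N m; "finger_gap": opening from 0.0 (shut) to 1.0 (fully open).
Only numpy, scipy, OpenCV 4.12 (cv2) and the standard library are available. Lean on these libraries where they do the work, as an engineer would, in place of code of your own. Each camera call takes 0.05 s, during which the arm holds its last target. There are 200 camera calls.

TASK

The red lantern stands in the way of the rack's yellow lock lever: first move it onto the middle of the cork mat, standing upright, and let go of it. Then swing the lever fully open, slide the octagonal tin upright along the deck into the bay until it is fully home against the back stop, and swing the lever fully back across the mouth to lock the tin in. Do not tip the tin or the lantern, and leave the other things where they are.

Things in the scene. Friction and masses are not known exactly. Their poses are not given: they have to be found in the camera images.
- lantern: red plastic lantern, loose, about 0.35 kg: round, 68 mm across, 103 mm high to its cap, with a rigid carrying handle arching over the cap to 149 mm. Stands on the table in the path of the lock lever's tail. Origin: centre of its underside; z up; the handle bar runs along its y axis.
- lantern_handle (a point): middle of the lantern handle's straight top bar, 140 mm above the lantern's underside. Flat-sided bar 12 mm thick (along the lantern's x), 18 mm tall, about 44 mm clear between its uprights along the lantern's y axis; 28 mm of free space below it down to the cap. Fingers close on it along the lantern's x axis.
- mat: round cork mat, fixed on the table to the left of the rack, 120 mm across, 4 mm thick. Origin: centre of its underside.
- rack: low grey metal shelf rack, fixed. Origin on the table, on the bay's centre line at its mouth; x points into the bay (roughly to the robot's left), y to the lock side (towards the robot), z up. Deck top 12 mm above the table, from x -240 to +130 mm, 176 mm wide, open in front of the mouth (x below -35 mm). Behind the bay two uprights and a bar up to 85 mm.
- tin: octagonal silver gift tin with a blue ribbon cross on its lid, loose, about 0.3 kg, 100 mm across flats (108 across corners: wider than a gripper opens), 65 mm high. It stands on the open deck in front of the bay. Origin: centre of its underside; z up. It slides on the deck when pushed low down.
- bay_home (a point): point on the deck where the tin's centre comes with a flat against the back stop (rack x +65, y 0 mm); with a corner to the stop it ends 4 mm short. Back stop face at rack x +115 mm. Side rails: inner faces at y +-59 mm, x 0 to 115, tops 40 mm above the table; lead-in plates of that height flare from the rails to y +-82 mm at x -35 mm.
- lock (a joint): angle (rad) of the yellow lock lever about its upright axis: 0 = locked, at its stop, arm across the bay mouth (rack -y), tail pointing 0.5 rad from rack +y towards -x; 1.6 = fully open, at its stop, arm pointing out of the bay (rack -x), tail 1.1 rad from rack +y towards +x. Opens clockwise seen from above, stays where left, takes about 1 N at the peg.
- lock_pivot (a point): the lever's pivot axis, rack x -20, y +90 mm, 45 mm above the table; hub 26 mm across, top at 63 mm. Arm (80 mm long) and tail (75 mm to the peg) are one bar, bent 0.5 rad at the pivot, 16 mm wide, from 45 to 57 mm above the table.
- lock_peg (a point): top centre of the upright yellow peg on the lever's tail, 16 mm thick, rising from the bar (57 mm) to 105 mm above the table; 75 mm from the pivot axis. Push it sideways with a fingertip to swing the lever.
- teapot: bystander, loose, to be left alone: glass teapot, 130 mm wide body, 120 mm high, with spout and handle. Origin: centre of its underside.
- saucer_white: bystander, loose, to be left alone: small white ceramic saucer, 120 mm across, 18 mm high. Origin: centre of its underside.
- saucer_blue: bystander, loose, to be left alone: small blue ceramic saucer, 120 mm across, 18 mm high. Origin: centre of its underside.
- jar: bystander, loose, to be left alone: amber glass jar, 60 mm across, 70 mm high. Origin: centre of its underside.
- mug: bystander, loose, to be left alone: blue ceramic mug, 76 mm across, 90 mm high. Origin: centre of its underside.
- gift_box: bystander, loose, to be left alone: cardboard gift box with red ribbon, 90 x 90 x 50 mm. Origin: centre of its underside.
Mind the look-alikes: they are no part of the job. There is more than one size of the lantern; the one meant has the size given above.

How it is judged:
By the outcome, as a careful person would: the job done as asked, in the order asked, and still so for the second after the job is handed in, with the robot touching nothing.
It also fails if it takes over 72 s, if anything falls off the work surface, if the arm or the gripper's body presses on something with over 40 N, if the wrist force passes 120 N, or if a joint passes its speed limit or range.

## Working session

There is one attempt and no reset: what is moved stays moved. The work goes in short steps, Python scripts to look and compute and a shell command to move; the robot and the scene stay as the last step left them, time stands still between calls to the robot, and variables do not carry over. Pictures are saved under pics/ and viewed, about 8 in all and at most 12, crops included, and the job is handed in when it is done.

```bash
mkdir -p pics; python3 - <<'E'
from plant import bot,viewer
import cv2,numpy as np
s=bot.observe();print({k:np.round(v,3).tolist() for k,v in s.items()},bot.grip_point_offset)
for n in("top","side"):
    d=viewer.get_image(n);cv2.imwrite(f"pics/{n}0.png",d["color"]);np.savez(f"pics/{n}.npz",K=d["K"],V=d["view"])
    print(n,d["K"].tolist(),np.round(d["view"],4).tolist())
a=[cv2.imread(f"pics/{n}0.png") for n in("top","side")]
for n,i in zip(("top","side"),a): cv2.imwrite(f"pics/{n}0b.png",cv2.resize(i,(800,600),interpolation=cv2.INTER_CUBIC))
E
```

```text
{'time': 0.0, 'joint_positions': [1.193, 0.592, 0.048, 1.61, -0.033, 0.943, -0.034], 'joint_vel': [-0.001, 0.002, -0.0, -0.001, -0.0, -0.0, 0.0], 'joint_efforts': [-0.0, -54.87, 1.547, -19.813, 0.009, 0.009, -0.0], 'tcp_pos': [0.203, -0.695, 0.201], 'tcp_rot': [-3.108, -0.446, 0.001], 'ft_force': [-1.128, -0.043, -0.029], 'moment': [-0.047, -0.003, 0.006], 'finger_gap': 1.003} 0.0187
top [[424.2324811324683, 0.0, 248.8586374781171], [0.0, 424.2324811324683, 192.38408111331185], [0.0, 0.0, 1.0]] [[-0.0015, -1.0, -0.0028, 0.0053], [-0.9921, 0.0018, -0.1253, 0.507], [0.1253, 0.0026, -0.9921, 1.2017], [0.0, 0.0, 0.0, 1.0]]
side [[348.8895324079642, 0.0, 256.7944702787096], [0.0, 348.8895324079642, 184.88309730695238], [0.0, 0.0, 1.0]] [[-0.7887, -0.6146, 0.0132, 0.3938], [-0.378, 0.4679, -0.7989, 0.2667], [0.4848, -0.6351, -0.6014, 0.788], [0.0, 0.0, 0.0, 1.0]]
```

View pics/top0b.png

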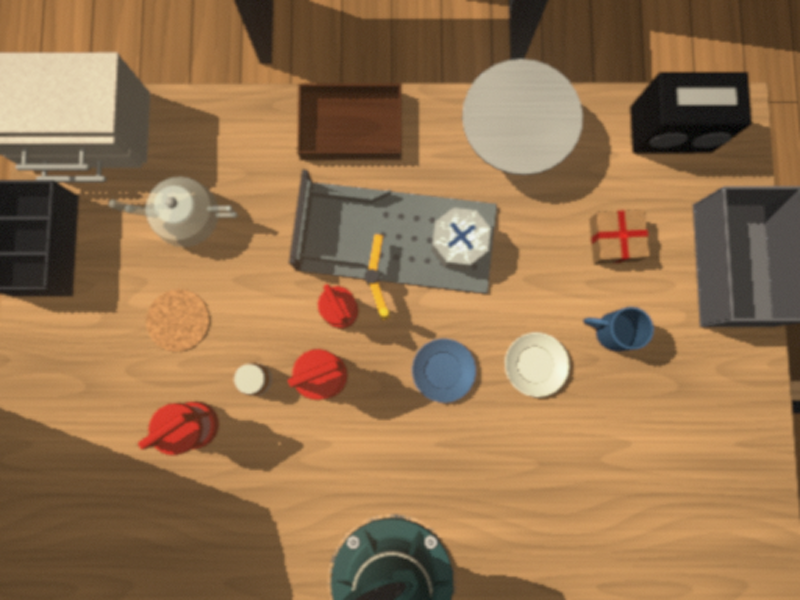

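View pics/side0b.png

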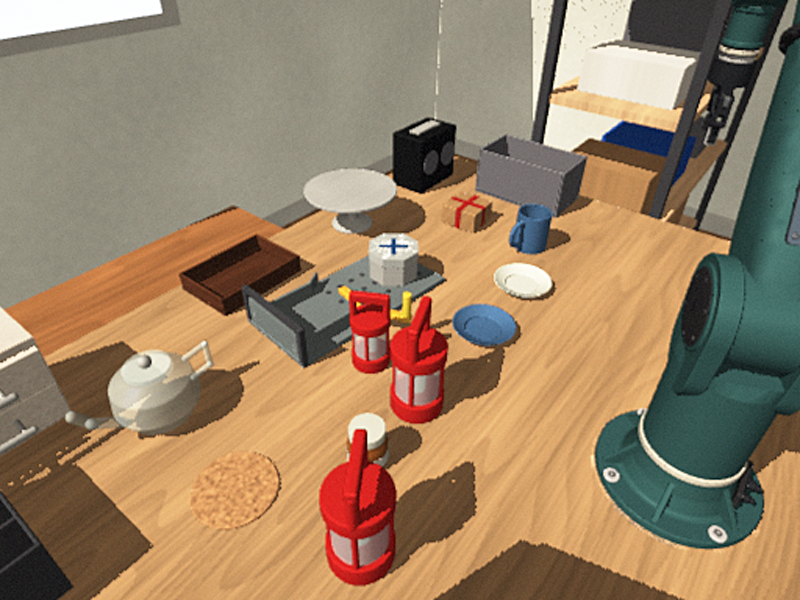

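The top view shows three red lanterns, at (338,306), (319,374) and (180,428). The first is about 40 px (66 mm) across and the others about 54 px or more, so the one at (338,306) beside the lever's tail fits the 68 mm. The rack is around (395,235), the tin at (462,236) and the mat at (178,321). I'll enlarge a crop to confirm.

```bash
python3 - <<'E'
import cv2
i=cv2.imread("pics/top0.png")[95:245,175:330]
i=cv2.resize(i,None,fx=5,fy=4*1.0,interpolation=cv2.INTER_CUBIC) if 0 else cv2.resize(i,None,fx=4,fy=4,interpolation=cv2.INTER_CUBIC)
j=cv2.imread("pics/side0.png")[140:300,150:310]
j=cv2.resize(j,None,fx=3.75,fy=3.75,interpolation=cv2.INTER_CUBIC)
cv2.imwrite("pics/c1.png",i);cv2.imwrite("pics/c2.png",j)
E
```

```text
(no output)
```

View pics/c1.png

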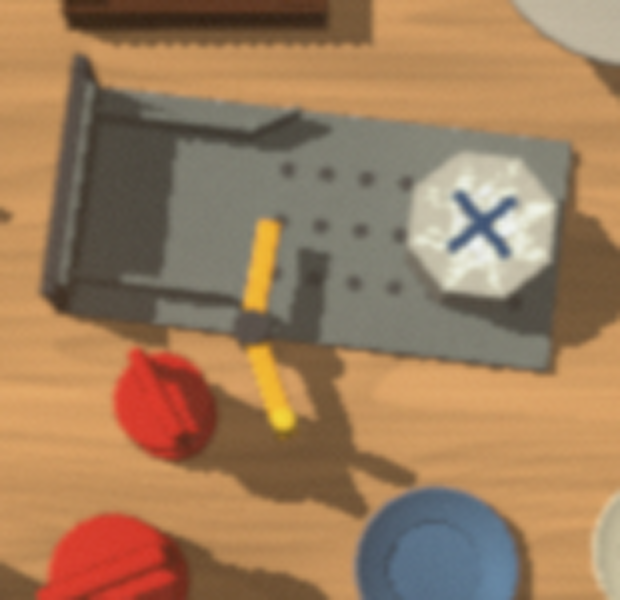

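View pics/c2.png

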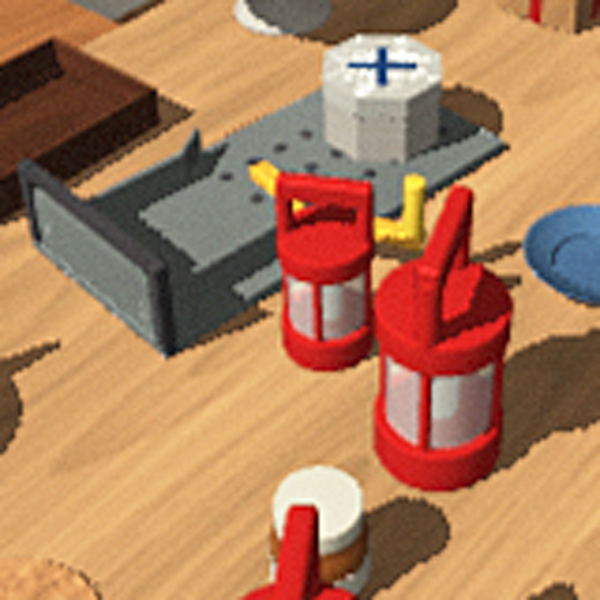

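Confirmed: in crop c1 the small lantern is at (165,405) with its handle bar from (136,353) to (185,443). It is visibly smaller than its neighbour in the side crop. Next I compute positions.

```bash
cat >h.py <<'E'
import numpy as np
from plant import bot
from scipy.spatial.transform import Rotation as R
from scipy.optimize import least_squares
def cam(n): d=np.load(f"pics/{n}.npz");return d["K"],d["V"]
def ray(n,uv,z):
    K,V=cam(n);d=V[:3,:3].T@np.linalg.solve(K,[*uv,1]);o=-V[:3,:3].T@V[:3,3]
    return o+d*(z-o[2])/d[2]
def proj(n,p):
    K,V=cam(n);q=K@(V[:3,:3]@np.asarray(p)+V[:3,3]);return q[:2]/q[2]
def c1(u,v): return (175+(u-1.5)/4,95+(v-1.5)/4)
def c2(u,v): return (150+(u-1.4)/3.75,140+(v-1.4)/3.75)
def b8(u,v): return (u*.64-.2,v*.64-.2)
def need(p,yaw_y=None,s=None):
    "shift in tool axes to bring TCP to p; turn (deg) about tool z that puts tool y along world yaw_y"
    s=s or bot.observe();r=R.from_rotvec(s["tcp_rot"]).as_matrix()
    out=np.round(r.T@(np.array(p)-s["tcp_pos"]),4).tolist()
    t=None
    if yaw_y is not None:
        d=r.T@np.array([np.cos(yaw_y),np.sin(yaw_y),0]);t=np.degrees(np.arctan2(-d[0],d[1]));t=(t+90)%180-90
    return out,t
E
python3 - <<'E'
from h import *
top=lambda u,v,z:ray("top",c1(u,v),z); sid=lambda u,v,z:ray("side",c2(u,v),z)
obs=[(571,143,-.24,-.088,.012),(548,370,-.24,.088,.012),(252,325,-.02,.09,.063),(283,417,-.056,.1558,.105)]
W=np.array([top(u,v,z)[:2] for u,v,_,_,z in obs]);P=np.array([o[2:4] for o in obs])
def f(q): c,s=np.cos(q[2]),np.sin(q[2]);return (P@np.array([[c,s],[-s,c]])+q[:2]-W).ravel()
r=least_squares(f,[.55,0,1.57]);print("rack",r.x,(r.fun*1e3).round(1))
print("handle ends top",top(136,356,.145),top(185,440,.145),top(161,400,.149),"lid",top(163,407,.103))
print("side handle ends",sid(281,185,.14),sid(370,192,.14),sid(325,188,.14))
print("tin top",top(483,223,.065),"side",sid(383,66,.065))
print("mat",ray("top",b8(178,321),.004),ray("side",b8(235,489),.004))
for n,u,v,h in[("big1",319,374,.13),("big2",180,425,.13),("jar",250,379,.07),("blue",445,371,.018),("pot",177,210,.1)]:print(n,ray("top",b8(u,v),h).round(3))
s=bot.observe();print(R.from_rotvec(s["tcp_rot"]).as_matrix().round(3).tolist())
E
```

```text
rack [0.64213792 0.04658207 1.44046421] [ 1.  -0.9 -1.2  1.3 -0.2  2.1  0.4 -2.5]
handle ends top [0.51628768 0.11062355 0.145     ] [0.46041192 0.07781497 0.145     ] [0.48644778 0.09349266 0.149     ] lid [0.48719051 0.095917   0.103     ]
side handle ends [0.51913702 0.11058679 0.14      ] [0.46743416 0.07876536 0.14      ] [0.49383535 0.09442575 0.14      ]
tin top [ 0.62386194 -0.12902268  0.065     ] side [ 0.63223364 -0.14231978  0.065     ]
mat [0.4728318  0.40534512 0.004     ] [0.47243696 0.40958045 0.004     ]
big1 [0.37  0.123 0.13 ]
big2 [0.286 0.355 0.13 ]
jar [0.363 0.252 0.07 ]
blue [ 0.377 -0.099  0.018]
pot [0.663 0.384 0.1  ]
[[0.96, 0.281, -0.001], [0.281, -0.96, 0.002], [-0.0, -0.002, -1.0]]
```

```bash
python3 - <<'E'
from h import *
print("tin",ray("top",c1(482,224),.077),ray("side",c2(383,66),.077))
y=np.radians(121)
for p in [(.55,-.30,.30),(.490,.0945,.25),(.490,.0945,.122)]: print(p,need(p,y))
E
```

```text
tin [ 0.62040503 -0.12699042  0.077     ] [ 0.62050213 -0.12753165  0.077     ]
(0.55, -0.3, 0.3) ([0.4435, -0.2819, -0.0979], np.float64(-14.679162284489848))
(0.49, 0.0945, 0.25) ([0.4968, -0.6773, -0.0471], np.float64(-14.679162284489848))
(0.49, 0.0945, 0.122) ([0.4968, -0.677, 0.0809], np.float64(-14.679162284489848))
```

```bash
python3 -m jog '[[0.04,-0.025,-0.03,0,-0.3],[0.08,-0.05,-0.06,0,-0.3],[0.12,-0.075,-0.09,0,-0.3],[0.16,-0.1,-0.1,-3,-0.3],[0.2,-0.125,-0.1,-6,-0.3],[0.24,-0.15,-0.1,-9,-0.3],[0.28,-0.175,-0.1,-12,-0.3],[0.32,-0.2,-0.1,-14.7,-0.3],[0.36,-0.225,-0.1,-14.7,-0.3],[0.4,-0.25,-0.1,-14.7,-0.3]]' && python3 -c "
from h import *
for z in(.3,.25,.122):print(need((.49,.0945,z),np.radians(121)))"
```

```text
time: 1.1
tcp_pos: [0.5183, -0.3413, 0.3023]
tcp_rot: [-3.026, -0.841, 0.0]
ft_force: [0.1, -0.3, -0.9]
finger_gap: 0.649
([0.2006, -0.388, 0.0025], np.float64(0.04824200826428182))
([0.2006, -0.3879, 0.0525], np.float64(0.04824200826428182))
([0.2006, -0.3878, 0.1805], np.float64(0.04824200826428182))
```

```bash
python3 -m jog '[[0.02,-0.039,0,0,-0.3],[0.04,-0.078,0,0,-0.3],[0.06,-0.116,0,0,-0.3],[0.08,-0.155,0,0,-0.3],[0.1,-0.194,0,0,-0.3],[0.12,-0.233,0,0,-0.3],[0.14,-0.272,0.01,0,-0.3],[0.16,-0.31,0.025,0,-0.3],[0.18,-0.349,0.04,0,-0.3],[0.2,-0.388,0.05,0,-0.3]]' && python3 -m jog '[[0,0,0,0,-0.3]]' && python3 - <<'E'
from h import *
from plant import viewer
import cv2
s=bot.observe()
for z in(.25,.122):print(need((.49,.0945,z),np.radians(121),s))
a=viewer.get_image("wrist");b=viewer.get_image("top")
np.savez("pics/w1.npz",K=a["K"],M=a["mount"],p=s["tcp_pos"],r=s["tcp_rot"])
cv2.imwrite("pics/w1.png",a["color"]);cv2.imwrite("pics/w1b.png",cv2.resize(a["color"],(800,600),interpolation=cv2.INTER_CUBIC))
print(a["K"],a["mount"])
E
```

```text
time: 2.1
tcp_pos: [0.4876, 0.0934, 0.2515]
tcp_rot: [3.027, 0.84, -0.002]
ft_force: [0.8, -0.4, 0.1]
finger_gap: 0.646
time: 2.2
tcp_pos: [0.4866, 0.0993, 0.2514]
tcp_rot: [-3.019, -0.856, 0.003]
ft_force: [-0.8, -0.2, -0.4]
finger_gap: 0.65
([0.0004, 0.0059, 0.0013], np.float64(0.6718785120424968))
([0.0005, 0.0064, 0.1293], np.float64(0.6718785120424968))
[[297.31863964   0.         259.14929407]
 [  0.         297.31863964 187.45445368]
 [  0.           0.           1.        ]] [[ 1.97494183e-05 -9.54267299e-01 -2.98954715e-01  7.66253383e-02]
 [ 9.99999997e-01 -2.07755376e-06  7.26931498e-05 -5.94701977e-05]
 [-6.99897902e-05 -2.98954715e-01  9.54267297e-01 -1.71416187e-01]
 [ 0.00000000e+00  0.00000000e+00  0.00000000e+00  1.00000000e+00]]
```

View pics/w1b.png

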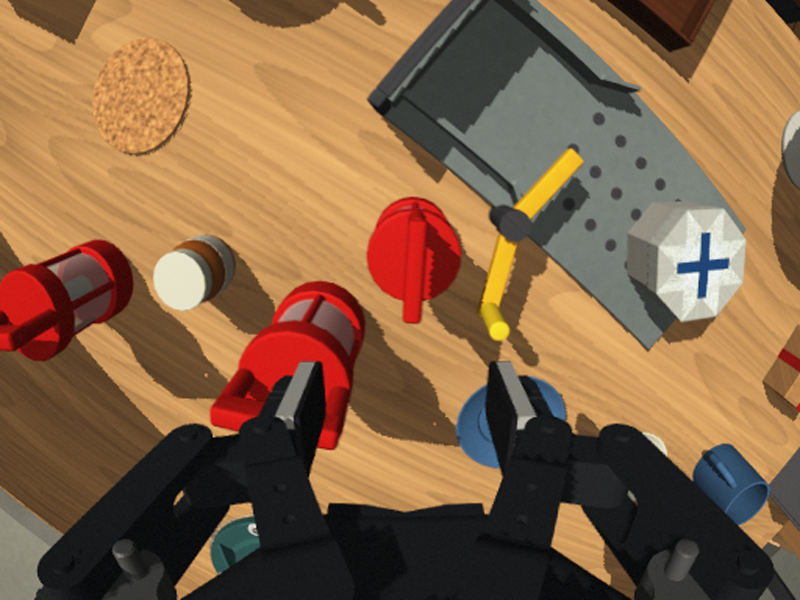

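The wrist view shows the handle bar lined up with the jaws' approach at (414,215)–(412,320), the peg top at (498,331), the hub at (515,222), the mat at (142,96) and the tin lid at (703,262). I'll check the positions against these.

```bash
cat >>h.py <<'E'
def wray(f,uv,z):
    "uv in 800x600 picture"
    d=np.load(f);K,M=d["K"],d["M"];u,v=b8(*uv);a=np.array([u-K[0,2],v-K[1,2]]);r=np.hypot(*a);t=r/K[0,0]
    c=np.array([*(a/r*np.sin(t)),np.cos(t)]);Rw=R.from_rotvec(d["r"]).as_matrix()
    o=Rw@M[:3,3]+d["p"];v=Rw@M[:3,:3]@c;return (o+v*(z-o[2])/v[2]).round(4)
E
python3 - <<'E'
from h import *
w=lambda u,v,z:wray("pics/w1.npz",(u,v),z)
print("bar",w(415,208,.149),w(412,322,.149),"mat",w(141,96,.004),"peg",w(498,331,.105),"hub",w(515,222,.063),"tin",w(703,262,.077))
q=[0.64213792,0.04658207,1.44046421];c,s=np.cos(q[2]),np.sin(q[2])
W=lambda x,y:np.array([q[0]+c*x-s*y,q[1]+s*x+c*y]).round(4)
print("rack pred peg",W(-.056,.1558),"piv",W(-.02,.09),"home",W(.065,0))
o=bot.observe();print(o["tcp_pos"],need((.49,.0945,.122),np.radians(121),o))
E
```

```text
bar [0.5264 0.1176 0.149 ] [0.4646 0.0812 0.149 ] mat [0.4758 0.4005 0.004 ] peg [0.4779 0.0133 0.105 ] hub [0.5516 0.038  0.063 ] tin [ 0.6224 -0.1256  0.077 ]
rack pred peg [0.4804 0.0113] piv [0.5503 0.0384] home [0.6506 0.111 ]
[0.488127   0.09300088 0.25208818] ([0.0026, -0.0003, 0.1301], np.float64(0.20302351923805873))
```

```bash
python3 -m jog '[[0.003,0,0.025,0,-0.3],[0.003,0,0.05,0,-0.3],[0.003,0,0.075,0,-0.3],[0.003,0,0.095,0,-0.3],[0.003,0,0.115,0,-0.3],[0.003,0,0.129,0,-0.3],[0.003,0,0.129,0,-0.3]]' && python3 -m jog '[[0,0,0,0,0.3],[0,0,0,0,0.6],[0,0,0,0,1],[0,0,0,0,1],[0,0,0,0,1],[0,0,0,0,1]]'
```

```text
time: 3.0
tcp_pos: [0.4903, 0.091, 0.1221]
tcp_rot: [3.028, 0.835, -0.006]
ft_force: [-0.4, 0.2, 0.4]
finger_gap: 0.655
time: 3.6
tcp_pos: [0.4914, 0.0937, 0.1238]
tcp_rot: [3.027, 0.84, 0.001]
ft_force: [0.1, -0.2, 0.6]
finger_gap: -0.0
```

```bash
cat >snap.py <<'E'
import sys,cv2
from h import *
from plant import viewer
n,f=sys.argv[1:3];s=bot.observe();d=viewer.get_image(n);i=d["color"]
if n=="wrist": np.savez(f"pics/{f}.npz",K=d["K"],M=d["mount"],p=s["tcp_pos"],r=s["tcp_rot"])
cv2.imwrite(f"pics/{f}raw.png",i)
if len(sys.argv)>3:
    x0,y0,x1,y1=map(int,sys.argv[3:7]);i=i[y0:y1,x0:x1]
k=min(800/i.shape[1],600/i.shape[0]);cv2.imwrite(f"pics/{f}.png",cv2.resize(i,None,fx=k,fy=k,interpolation=cv2.INTER_CUBIC));print("scale",k,s["time"])
E
python3 snap.py wrist w2; python3 snap.py side s2
```

```text
scale 1.5625 3.6
scale 1.5625 3.65
```

View pics/w2.png

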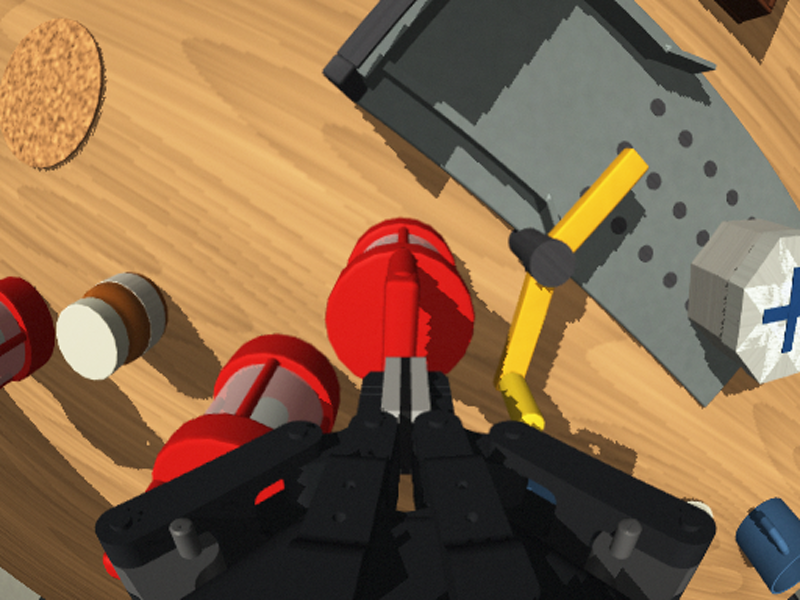

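The view shows the pads at (405,390) on either side of the bar, yet the gap reads 0. I'll settle it with a lift and the weight it shows.

```bash
python3 -m jog '[[0,0,-0.008,0,1],[0,0,-0.016,0,1],[0,0,-0.024,0,1],[0,0,-0.034,0,1],[0,0,-0.045,0,1],[0,0,-0.045,0,1]]'; python3 snap.py side s3 150 130 330 265
```

```text
time: 4.3
tcp_pos: [0.4927, 0.094, 0.1705]
tcp_rot: [3.027, 0.84, 0.006]
ft_force: [0.3, 0.7, -0.4]
finger_gap: -0.002
scale 4.444444444444445 4.3
```

View pics/s3.png

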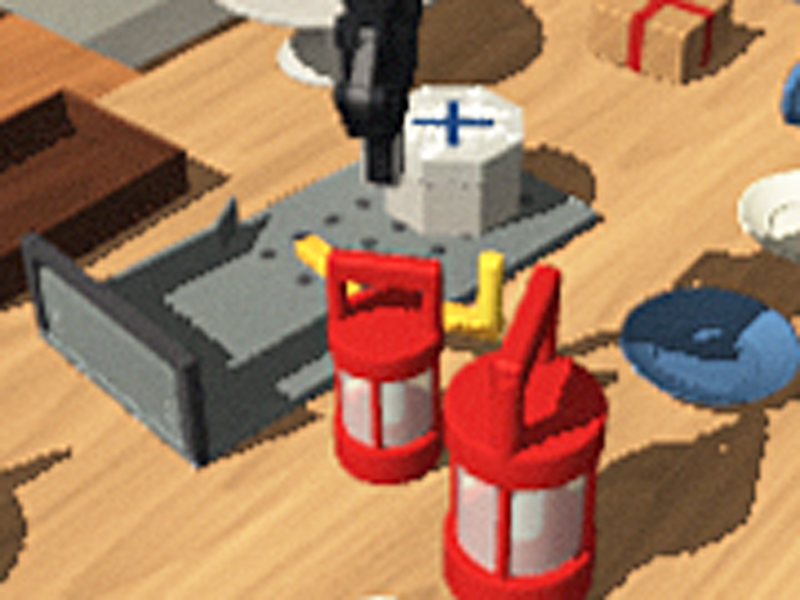

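```bash
python3 - <<'E'
from h import *
print(proj("side",(.4927,.094,.1705)),"seen",(150+380/4.444,130+183/4.444))
print("handle mid predicted",proj("side",(.492,.0945,.149)),"seen",(150+384/4.444,130+258/4.444))
o=bot.observe();print(o["tcp_pos"],o["joint_positions"])
for z in(.15,.17,.19,.21): print(z,ray("side",(235.5,171.2),z))
E
python3 snap.py top t3 150 80 340 222
```

```text
[236.48097392 180.12577623] seen (235.5085508550855, 171.1791179117912)
handle mid predicted [236.74988789 187.22450107] seen (236.4086408640864, 188.05580558055806)
[0.49215236 0.09380316 0.16970957] [-0.05030608  0.37128042 -0.29091273  2.1285491   0.17088545  0.66074642
 -1.48715918]
0.15 [0.53957799 0.04399519 0.15      ]
0.17 [0.52038498 0.06557389 0.17      ]
0.19 [0.50119198 0.08715259 0.19      ]
0.21 [0.48199897 0.1087313  0.21      ]
scale 4.2105263157894735 4.35
```

View pics/t3.png

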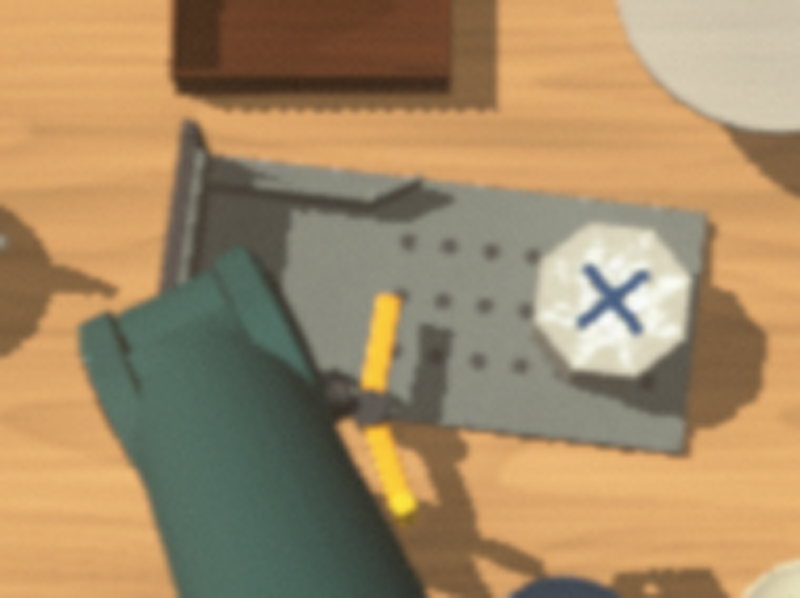

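```bash
python3 - <<'E'
from h import *
d=np.load("pics/w2.npz");K,M=d["K"],d["M"]
def wp(t):
    c=M[:3,:3].T@(np.array(t)-M[:3,3]);r=np.hypot(*c[:2]);a=np.arctan2(r,c[2]);return ((K[:2,2]+c[:2]/r*a*K[0,0]+.2)/.64).round(0)
for t in[(0,0,0),(0,0,-.013),(0,0,-.025),(0,0,-.04),(.011,0,0),(.011,0,-.025),(0,.01,0),(-.011,0,0)]:print(t,wp(t))
w=lambda u,v,z:wray("pics/w2.npz",(u,v),z)
print("bar",w(402,262,.149),"peg",w(524,400,.105),"hub",w(555,262,.063),"tincorner",w(703,405,.012),"mat",w(47,95,.004))
print(d["p"])
E
python3 snap.py wrist w4
```

```text
(0, 0, 0) [405. 347.]
(0, 0, -0.013) [405. 361.]
(0, 0, -0.025) [405. 376.]
(0, 0, -0.04) [405. 397.]
(0.011, 0, 0) [405. 322.]
(0.011, 0, -0.025) [405. 348.]
(0, 0.01, 0) [430. 347.]
(-0.011, 0, 0) [405. 372.]
bar [0.5263 0.116  0.149 ] peg [0.4893 0.0255 0.105 ] hub [0.5507 0.0364 0.063 ] tincorner [ 0.5255 -0.1766  0.012 ] mat [0.4739 0.4024 0.004 ]
[0.49144765 0.09372633 0.1238196 ]
scale 1.5625 4.4
```

View pics/w4.png

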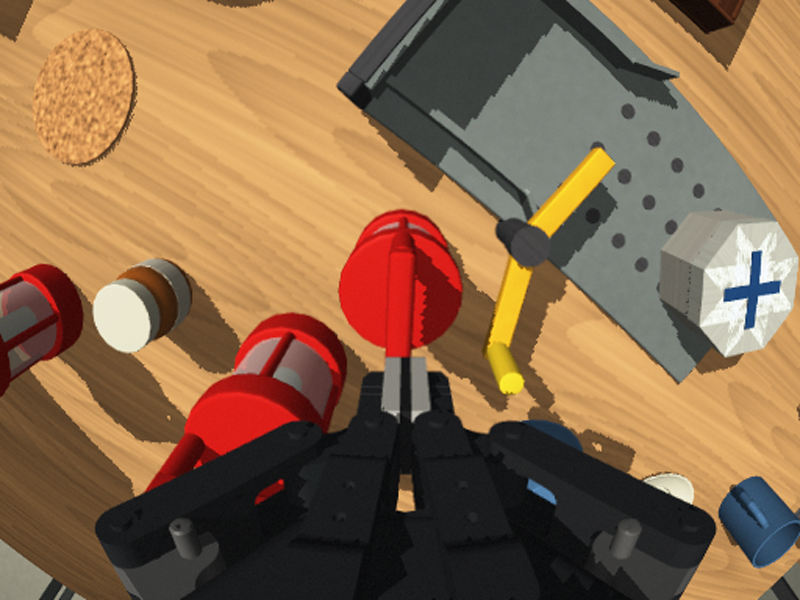

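The pictures agree with each other. Side view: the fingertip is at raw (235.5,171) where the reported TCP projects to (236.5,180). Wrist view: the pad ends are at (405,357) where row 322 is expected. So the real fingertips sit about 27 mm short of the reported TCP, and they closed just above the bar. The lantern hasn't moved. I'll open and go 27 mm deeper.

```bash
python3 -m jog '[[0,0,0,0,-0.3],[0,0,0,0,-0.3],[0,0,0,0,-0.3],[0,0,0,0,-0.3],[0,0,0.02,0,-0.3],[0,0,0.04,0,-0.3],[0,0,0.055,0,-0.3],[0,0,0.065,0,-0.3],[0,0,0.075,0,-0.3],[0,0,0.075,0,-0.3]]' && python3 -m jog '[[0,0,0,0,0.3],[0,0,0,0,0.6],[0,0,0,0,1],[0,0,0,0,1],[0,0,0,0,1]]' && python3 -m jog '[[0,0,-0.005,0,1],[0,0,-0.01,0,1],[0,0,-0.015,0,1],[0,0,-0.015,0,1]]'; python3 snap.py side s4 150 130 330 265
```

```text
time: 5.45
tcp_pos: [0.4907, 0.0935, 0.0926]
tcp_rot: [-3.027, -0.84, 0.003]
ft_force: [-0.1, -1.1, -0.5]
finger_gap: 0.651
time: 5.95
tcp_pos: [0.4913, 0.0942, 0.0941]
tcp_rot: [-3.027, -0.84, -0.001]
ft_force: [-1.8, 2.0, 4.2]
finger_gap: 0.129
time: 6.35
tcp_pos: [0.4919, 0.0935, 0.1092]
tcp_rot: [3.027, 0.839, 0.002]
ft_force: [-0.3, -1.2, -3.2]
finger_gap: 0.129
scale 4.444444444444445 6.35
```

Held: the gap is 0.129 (the 12 mm bar) and the force shows 3.2 N. Next, the carry to the mat.

```bash
python3 -m jog '[[0,0,-0.02,0,1],[0,0,-0.045,0,1],[0,0,-0.06,0,1],[0,0,-0.06,0,1]]'; python3 -c "
from h import *
P=np.mean([bot.observe()['tcp_pos'] for _ in range(5)],0);print(P)
print(need((.4735,.4045,.165)))"
```

```text
time: 6.8
tcp_pos: [0.493, 0.094, 0.1703]
tcp_rot: [3.027, 0.84, 0.007]
ft_force: [0.4, 0.5, -3.0]
finger_gap: 0.13
[0.49298007 0.09401747 0.1703157 ]
([0.1432, -0.2762, 0.0055], None)
```

```bash
python3 -m jog '[[0.006,-0.011,0,0,1],[0.017,-0.033,0,0,1],[0.033,-0.063,0,0,1],[0.051,-0.099,0,0,1],[0.072,-0.138,0,0,1],[0.092,-0.177,0,0,1],[0.11,-0.213,0,0,1],[0.126,-0.243,0,0,1],[0.137,-0.265,0,0,1],[0.143,-0.276,0,0,1]]'; python3 -m jog '[[0,0,0,0,1],[0,0,0,0,1],[0,0,0,0,1]]';python3 -c "
from h import *
print(need((.4735,.4045,.099)))"; python3 snap.py side s5; python3 snap.py wrist w5
```

```text
time: 7.8
tcp_pos: [0.469, 0.4079, 0.1669]
tcp_rot: [-3.024, -0.847, 0.004]
ft_force: [-0.6, -0.4, -2.6]
finger_gap: 0.127
time: 8.1
tcp_pos: [0.4721, 0.4011, 0.1679]
tcp_rot: [3.026, 0.836, -0.002]
ft_force: [-0.1, 0.1, -4.6]
finger_gap: 0.133
([0.0031, -0.0024, 0.0689], None)
scale 1.5625 8.1
scale 1.5625 8.15
```

View pics/s5.png

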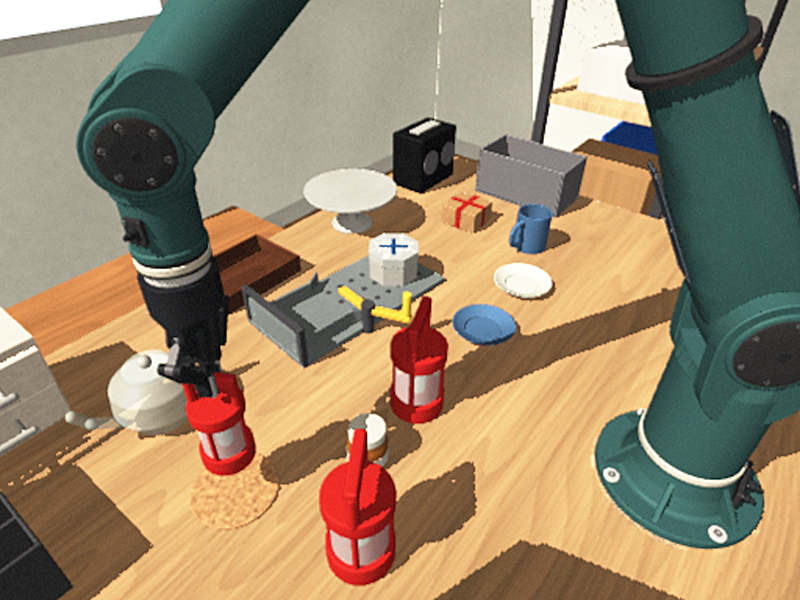

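The lantern hangs upright over the mat, with its base at (227,465) and the mat at (235,490). I lower it and release.

```bash
python3 -m jog '[[0.001,-0.001,0.015,0,1],[0.002,-0.002,0.03,0,1],[0.002,-0.002,0.043,0,1],[0.002,-0.002,0.053,0,1],[0.002,-0.002,0.061,0,1],[0.002,-0.002,0.066,0,1],[0.002,-0.002,0.068,0,1],[0.002,-0.002,0.068,0,1],[0.002,-0.002,0.068,0,1]]'; python3 -c "
from h import *
print(need((.4735,.4045,.099)))"
```

```text
time: 9.1
tcp_pos: [0.4727, 0.407, 0.1011]
tcp_rot: [-3.027, -0.84, -0.001]
ft_force: [1.1, -0.4, -3.5]
finger_gap: 0.125
([-0.0006, 0.0025, 0.0021], None)
```

```bash
python3 -m jog '[[0,0,0.001,0,1],[0,0,0.002,0,1],[0,0,0.003,0,1],[0,0,0.003,0,1]]'; python3 -m jog '[[0,0,0,0,0.8],[0,0,0,0,0.6],[0,0,0,0,0.4],[0,0,0,0,0.1],[0,0,0,0,-0.2],[0,0,0,0,-0.3],[0,0,0,0,-0.3]]'; python3 -m jog '[[0,0,-0.015,0,-0.3],[0,0,-0.04,0,-0.3],[0,0,-0.07,0,-0.3],[0,0,-0.1,0,-0.3],[0,0,-0.13,0,-0.3],[0,0,-0.13,0,-0.3]]'; python3 snap.py side s6; python3 snap.py wrist w6
python3 - <<'E'
import cv2,numpy as np
from h import *
# mat / lantern colour check in side view (raw px)
i=cv2.imread("pics/s6raw.png");h=cv2.cvtColor(i,cv2.COLOR_BGR2HSV)
m=((h[...,0]<6)|(h[...,0]>174))&(h[...,1]>170)&(h[...,2]>60)
n,l,st,c=cv2.connectedComponentsWithStats(m.astype(np.uint8))
print([(st[k].tolist(),c[k].round(0).tolist()) for k in range(1,n) if st[k,4]>60])
for z in(.004,.107,.153):print(z,proj("side",(.4735,.4045,z)))
q=[0.64213792,0.04658207,1.44046421];c,s=np.cos(q[2]),np.sin(q[2])
W=lambda x,y:np.array([q[0]+c*x-s*y,q[1]+s*x+c*y]).round(4).tolist()
for a in np.linspace(0,1.6,5): t=.5-a; print("peg",a,W(-.02-.075*np.sin(t),.09+.075*np.cos(t)))
o=bot.observe();print(o["tcp_pos"],R.from_rotvec(o["tcp_rot"]).as_matrix().round(3).tolist())
E
```

```text
time: 9.5
tcp_pos: [0.4725, 0.407, 0.0981]
tcp_rot: [-3.027, -0.84, -0.001]
ft_force: [0.3, 0.9, 0.1]
finger_gap: 0.13
time: 10.2
tcp_pos: [0.4724, 0.4066, 0.0976]
tcp_rot: [-3.027, -0.84, -0.0]
ft_force: [-0.2, 0.0, 0.0]
finger_gap: 0.651
time: 10.8
tcp_pos: [0.4747, 0.4095, 0.2337]
tcp_rot: [-3.022, -0.839, -0.015]
ft_force: [0.4, 1.1, 0.2]
finger_gap: 0.65
scale 1.5625 10.8
scale 1.5625 10.85
[([289, 125, 22, 21, 114], [299.0, 134.0]), ([249, 190, 38, 81, 1582], [268.0, 232.0]), ([120, 264, 46, 62, 1586], [143.0, 291.0]), ([204, 275, 49, 100, 2862], [229.0, 327.0])]
0.004 [151.77703398 310.85025993]
0.107 [143.11548496 280.82670899]
0.153 [138.72884264 265.62127877]
peg 0.0 [0.4804, 0.0114]
peg 0.4 [0.4753, 0.0407]
peg 0.8 [0.4821, 0.0697]
peg 1.2000000000000002 [0.4997, 0.0938]
peg 1.6 [0.5253, 0.1091]
[0.47271697 0.40701829 0.22925508] [[0.857, 0.515, 0.002], [0.515, -0.857, 0.002], [0.003, -0.0, -1.0]]
```

The lantern is down and released: no force, and its red blob in the side view runs from row 264 where 265.6 is expected. Next the lever: shut the fingers and go to just behind the peg.

```bash
cat >>h.py <<'E'
q=[0.64213792,0.04658207,1.44046421];_c,_s=np.cos(q[2]),np.sin(q[2])
W=lambda x,y:np.array([q[0]+_c*x-_s*y,q[1]+_s*x+_c*y])
L=lambda p:np.array([_c*(p[0]-q[0])+_s*(p[1]-q[1]),-_s*(p[0]-q[0])+_c*(p[1]-q[1])])
pegp=lambda a:W(-.02-.075*np.sin(.5-a),.09+.075*np.cos(.5-a))
E
python3 - <<'E'
from h import *
p=pegp(-.5);print(p,need((*p,.2)),need((*p,.048)));print("tin rack",L((.6205,-.127)))
b=need((*p,.048))[0]
for a in np.arange(-.3,1.7,.2):print(round(a,1),(np.array(need((*pegp(a),.048))[0])-b).round(4))
E
```

```text
[ 0.50192093 -0.0188602 ] ([-0.1945, 0.38, 0.0286], None) ([-0.1949, 0.3801, 0.1806], None)
tin rack [-0.17492202 -0.00110492]
-0.3 [-0.0034 -0.0146  0.    ]
-0.1 [-0.0038 -0.0296  0.    ]
0.1 [-0.0013 -0.0443  0.    ]
0.3 [ 0.0042 -0.0583  0.    ]
0.5 [ 0.0123 -0.0709  0.0001]
0.7 [ 0.0227 -0.0816  0.0001]
0.9 [ 0.0351 -0.09    0.0001]
1.1 [ 0.0489 -0.0959  0.0002]
1.3 [ 0.0636 -0.0988  0.0002]
1.5 [ 0.0785 -0.0988  0.0002]
```

```bash
python3 -m jog '[[-0.02,0.038,0,0,1],[-0.039,0.076,0,0,1],[-0.058,0.114,0,0,1],[-0.078,0.152,0,0,1],[-0.097,0.19,0,0,1],[-0.117,0.228,0,0,1],[-0.136,0.266,0,0,1],[-0.156,0.304,0,0,1],[-0.175,0.342,0,0,1],[-0.195,0.38,0,0,1]]'; python3 -m jog '[[0,0,0.04,0,1],[0,0,0.08,0,1],[0,0,0.12,0,1],[0,0,0.15,0,1],[0,0,0.17,0,1],[0,0,0.18,0,1],[0,0,0.18,0,1]]'; python3 -c "
from h import *
print(need((*pegp(-.5),.048)))"
```

```text
time: 11.9
tcp_pos: [0.4998, -0.0213, 0.2267]
tcp_rot: [-3.026, -0.84, 0.004]
ft_force: [0.5, -0.5, 0.2]
finger_gap: 0.001
time: 12.6
tcp_pos: [0.4994, -0.0195, 0.046]
tcp_rot: [-3.026, -0.84, 0.006]
ft_force: [-0.1, 0.9, 0.1]
finger_gap: -0.001
([0.0024, 0.0007, -0.002], None)
```

Now swing along the arc.

```bash
python3 -m jog '[[-0.002,-0.007,0,0,1],[-0.002,-0.015,0,0,1],[-0.003,-0.022,0,0,1],[-0.003,-0.03,0,0,1],[-0.002,-0.037,0,0,1],[0,-0.044,0,0,1],[0.003,-0.051,0,0,1],[0.006,-0.058,0,0,1],[0.01,-0.065,0,0,1],[0.014,-0.071,0,0,1]]'; python3 -m jog '[[0.004,-0.005,0,0,1],[0.01,-0.011,0,0,1],[0.015,-0.015,0,0,1],[0.022,-0.019,0,0,1],[0.029,-0.022,0,0,1],[0.036,-0.025,0,0,1]]'; python3 -m jog '[[0.007,-0.0015,0,0,1],[0.011,-0.002,0,0,1],[0.015,-0.0025,0,0,1]]';  python3 -c "
from h import *
print(need((*pegp(1.3),.048)))"
```

```text
time: 13.6
tcp_pos: [0.4748, 0.0491, 0.0472]
tcp_rot: [-3.027, -0.841, 0.005]
ft_force: [-0.2, -1.0, -0.6]
finger_gap: -0.001
time: 14.2
tcp_pos: [0.4945, 0.0891, 0.0475]
tcp_rot: [-3.027, -0.84, 0.001]
ft_force: [-0.3, -2.1, -0.1]
finger_gap: -0.003
time: 14.5
tcp_pos: [0.5063, 0.0985, 0.0476]
tcp_rot: [3.027, 0.84, -0.0]
ft_force: [-1.2, -1.6, 0.4]
finger_gap: 0.0
([-0.0007, -0.0005, -0.0004], None)
```

```bash
for i in 1 2 3; do python3 -m jog '[[0.002,0,0,0,1],[0.004,0.0002,0,0,1],[0.004,0.0002,0,0,1]]' | sed -n '2p;4p'; done; python3 snap.py wrist w7; python3 snap.py side s7; python3 - <<'E'
import cv2
from h import *
for n in("w7","s7"):
    h=cv2.cvtColor(cv2.imread(f"pics/{n}raw.png"),cv2.COLOR_BGR2HSV)
    m=((h[...,0]>=23)&(h[...,0]<=33)&(h[...,1]>190)&(h[...,2]>90)).astype(np.uint8)
    k,l,st,c=cv2.connectedComponentsWithStats(m)
    print(n,[st[j].tolist() for j in range(1,k) if st[j,4]>15])
for a in(1.3,1.4,1.5,1.6):
    A=W(-.02-.08*np.sin(a),.09-.08*np.cos(a));print(a,"arm end side px",proj("side",(*A,.057)),"peg top",proj("side",(*pegp(a),.105)))
E
```

```text
tcp_pos: [0.5067, 0.0987, 0.0473]
ft_force: [-4.2, -3.7, 5.0]
tcp_pos: [0.5065, 0.0986, 0.047]
ft_force: [-8.1, -4.6, 7.6]
tcp_pos: [0.5064, 0.0984, 0.0466]
ft_force: [-13.3, -7.2, 11.8]
scale 1.5625 15.4
scale 1.5625 15.45
w7 [[244, 184, 65, 70, 2009], [297, 201, 7, 9, 21]]
s7 [[224, 201, 4, 12, 19]]
1.3 arm end side px [249.0750475  181.50608345] peg top [232.14339007 199.43780294]
1.4 arm end side px [251.28804428 182.38439737] peg top [229.2793225  199.27777485]
1.5 arm end side px [253.35835548 183.3965355 ] peg top [226.47235028 198.93714546]
1.6 arm end side px [255.26656373 184.53530238] peg top [223.7557369  198.42054503]
```

```bash
python3 - <<'E'
import cv2
from h import *
d=np.load("pics/w7.npz");K,M=d["K"],d["M"];Rw=R.from_rotvec(d["r"]).as_matrix()
def wp(P):
    c=M[:3,:3].T@(Rw.T@(np.array(P)-d["p"])-M[:3,3]);r=np.hypot(*c[:2]);return (K[:2,2]+c[:2]/r*np.arctan2(r,c[2])*K[0,0]).round(1)
for a in(1.3,1.4,1.5,1.6,1.7):
    u=np.array([-np.sin(a),-np.cos(a)]);v=np.array([u[1],-u[0]])
    print(a,[wp((*W(*(np.array([-.02,.09])+u*.08+v*s)),.057)) for s in(-.008,.008)],"peg",wp((*pegp(a),.105)))
h=cv2.cvtColor(cv2.imread("pics/w7raw.png"),cv2.COLOR_BGR2HSV)
m=((h[...,0]>=18)&(h[...,0]<=33)&(h[...,1]>190)&(h[...,2]>90)).astype(np.uint8)
k,l,st,c=cv2.connectedComponentsWithStats(m);j=1+st[1:,4].argmax()
cn=cv2.findContours((l==j).astype(np.uint8),0,2)[0][0];print(cv2.boxPoints(cv2.minAreaRect(cn)),st[st[:,4]>15])
print(cv2.approxPolyDP(cn,3,True)[:,0].tolist())
i=cv2.imread("pics/w7raw.png")[130:330,150:416];cv2.imwrite("pics/w7c.png",cv2.resize(i,None,fx=3,fy=3,interpolation=cv2.INTER_CUBIC))
E
```

```text
1.3 [array([463. , 243.1]), array([451.7, 260.9])] peg [257.8 277.7]
1.4 [array([457.7, 252.2]), array([445., 269.])] peg [256.9 264.2]
1.5 [array([451.6, 260.9]), array([437.8, 276.7])] peg [257.7 249.8]
1.6 [array([445. , 269.1]), array([430.1, 283.7])] peg [260.3 234.8]
1.7 [array([437.8, 276.7]), array([421.8, 290.1])] peg [264.8 219.2]
[[237.38486 248.94717]
 [250.6528  178.1849 ]
 [368.08676 200.20377]
 [354.81882 270.96603]] [[     0      0    512    384 190574]
 [   244    179    124     75   4694]
 [   386    225     58     58   1340]]
[[244, 241], [259, 253], [273, 249], [279, 241], [275, 222], [278, 212], [359, 227], [367, 204], [359, 199], [252, 179]]
```

View pics/w7c.png

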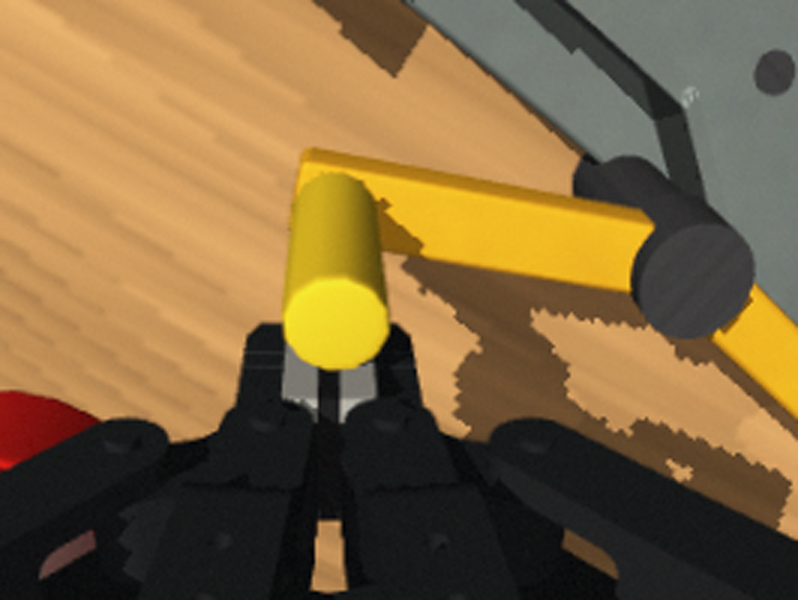

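The crop shows the peg at (335,320) against the fingers and the arm's end corners where 1.6 rad predicts them (raw (445,269) and (430,284)), so the lever is fully open. I back off, rise and compute the approach to the tin.

```bash
python3 -m jog '[[-0.015,0.004,0,0,1],[-0.03,0.008,0,0,1],[-0.035,0.008,-0.02,0,1],[-0.035,0.008,-0.05,0,1],[-0.035,0.008,-0.09,0,1],[-0.035,0.008,-0.13,0,1],[-0.035,0.008,-0.16,0,1],[-0.035,0.008,-0.16,0,1]]'; python3 -c "
from h import *
p=W(-.275,-.001);print(p,need((*p,.2),q[2]+np.pi/2),need((*p,-.007)))"
```

```text
time: 16.3
tcp_pos: [0.4949, 0.08, 0.2122]
tcp_rot: [3.027, 0.839, 0.019]
ft_force: [0.8, 0.1, 0.8]
finger_gap: -0.003
[ 0.60738949 -0.22621556] ([-0.0614, 0.3204, 0.0127], np.float64(-51.54144956566674)) ([-0.0638, 0.3196, 0.2196], None)
```

```bash
python3 -m jog '[[-0.006,0.032,0.001,-5.2,0],[-0.012,0.064,0.003,-10.4,0],[-0.018,0.096,0.004,-15.6,0],[-0.024,0.128,0.005,-20.8,0],[-0.03,0.16,0.006,-26,0],[-0.036,0.192,0.008,-31.2,0],[-0.042,0.224,0.009,-36.4,0],[-0.048,0.256,0.01,-41.6,0],[-0.055,0.288,0.011,-46.8,0],[-0.061,0.32,0.012,-51.5,0]]';  python3 -m jog '[[0,0,0,0,0],[0,0,0,0,0],[0,0,0,0,0]]'; python3 -c "
from h import *
p=W(-.275,-.001);print(need((*p,-.007),q[2]+np.pi/2),bot.observe()['joint_positions'].round(2))"
```

```text
time: 17.3
tcp_pos: [0.6035, -0.2281, 0.1945]
tcp_rot: [-2.358, -2.075, -0.001]
ft_force: [-0.3, 0.4, -0.0]
finger_gap: 0.497
time: 17.6
tcp_pos: [0.603, -0.2249, 0.1949]
tcp_rot: [-2.359, -2.072, -0.001]
ft_force: [-0.9, -0.4, -0.4]
finger_gap: 0.497
([-0.001, 0.0047, 0.2019], np.float64(0.05322562933392305)) [ 0.52  0.52 -0.34  1.8   0.21  0.87 -0.04]
```

```bash
python3 -m jog '[[-0.001,0.004,0.04,0,0],[-0.001,0.004,0.08,0,0],[-0.001,0.004,0.12,0,0],[-0.001,0.004,0.15,0,0],[-0.001,0.004,0.175,0,0],[-0.001,0.004,0.19,0,0],[-0.001,0.004,0.198,0,0],[-0.001,0.004,0.2,0,0],[-0.001,0.004,0.2,0,0]]'; python3 -m jog '[[0.01,0,0,0,0],[0.018,0,0,0,0],[0.026,0,0,0,0],[0.034,0,0,0,0],[0.042,0,0,0,0],[0.05,0,0,0,0],[0.058,0,0,0,0],[0.066,0,0,0,0]]'; python3 -c "
from h import *
o=bot.observe();print('rack xy',L(o['tcp_pos']),o['tcp_pos'][2])"; python3 snap.py top t8; python3 snap.py wrist w8
```

```text
time: 18.5
tcp_pos: [0.608, -0.2278, -0.0036]
tcp_rot: [2.36, 2.072, 0.001]
ft_force: [0.7, -0.8, 0.4]
finger_gap: 0.501
time: 19.3
tcp_pos: [0.6159, -0.1631, -0.0042]
tcp_rot: [2.362, 2.07, -0.001]
ft_force: [-0.3, -3.6, 2.9]
finger_gap: 0.5
rack xy [-0.21128636 -0.00124249] -0.0042176493868416945
scale 1.5625 19.3
scale 1.5625 19.35
```

```bash
cat >tin.py <<'E'
import sys,cv2
from h import *
f=sys.argv[1];i=cv2.imread(f"pics/{f}raw.png");h=cv2.cvtColor(i,cv2.COLOR_BGR2HSV)
m=((h[...,0]>=105)&(h[...,0]<=125)&(h[...,1]>120)).astype(np.uint8)
k,l,st,c=cv2.connectedComponentsWithStats(m)
for j in range(1,k):
    if st[j,4]>40:
        P=wray(f"pics/{f}.npz",((c[j]+.2)/.64),.077);print(st[j].tolist(),P,"rack",L(P).round(4))
E
python3 tin.py w8
```

```text
[177, 69, 162, 154, 10865] [ 0.6242 -0.0991  0.077 ] rack [-0.1468 -0.0011]
[0, 195, 4, 37, 103] [ 0.5063 -0.1094  0.077 ] rack [-0.1723  0.1144]
```

```bash
python3 -m jog '[[0.008,0,0,0,0],[0.016,0,0,0,0],[0.025,0,0,0,0],[0.034,0,0,0,0],[0.043,0,0,0,0],[0.052,0,0,0,0],[0.061,0,0,0,0],[0.07,0,0,0,0],[0.078,0,0,0,0],[0.085,0,0,0,0]]'; python3 -c "
from h import *
o=bot.observe();print('rack xy',L(o['tcp_pos']),o['tcp_pos'][2])"; python3 snap.py wrist w9;python3 tin.py w9
```

```text
time: 20.4
tcp_pos: [0.6269, -0.0774, -0.0045]
tcp_rot: [-2.361, -2.072, 0.0]
ft_force: [-0.8, -1.3, -0.3]
finger_gap: 0.503
rack xy [-0.12487207 -0.00098757] -0.004452954968689103
scale 1.5625 20.4
[176, 68, 162, 155, 10933] [ 0.6346 -0.0156  0.077 ] rack [-0.0626 -0.0006]
[0, 233, 35, 92, 1629] [ 0.5008 -0.0674  0.077 ] rack [-0.1314  0.1253]
```

```bash
python3 -m jog '[[0.008,0,0,0,0],[0.017,0,0,0,0],[0.026,0,0,0,0],[0.035,0,0,0,0],[0.044,0,0,0,0],[0.053,0,0,0,0],[0.062,0,0,0,0],[0.071,0,0,0,0],[0.08,0,0,0,0],[0.088,0,0,0,0]]'; python3 -m jog '[[0.006,0,0,0,0],[0.012,0,0,0,0],[0.018,0,0,0,0],[0.024,0,0,0,0],[0.029,0,0,0,0]]'; python3 -c "
from h import *
o=bot.observe();print('rack xy',L(o['tcp_pos']),o['tcp_pos'][2])"; python3 snap.py wrist w10;python3 tin.py w10
```

```text
time: 21.45
tcp_pos: [0.6384, 0.0099, -0.0044]
tcp_rot: [-2.361, -2.072, -0.0]
ft_force: [-1.0, -2.4, 0.5]
finger_gap: 0.496
time: 21.95
tcp_pos: [0.6422, 0.0382, -0.0044]
tcp_rot: [-2.362, -2.072, -0.0]
ft_force: [-0.7, -1.4, 0.2]
finger_gap: 0.5
rack xy [-0.00830793 -0.00113595] -0.004391588082285645
scale 1.5625 21.95
[176, 68, 162, 155, 10912] [0.65   0.0999 0.077 ] rack [ 0.0539 -0.0009]
[0, 321, 46, 63, 1274] [ 0.482  -0.0022  0.077 ] rack [-0.0692  0.1524]
```

Still 11 mm to go. I push on slowly until the force rises.

```bash
python3 -m jog '[[0.002,0,0,0,0],[0.004,0,0,0,0],[0.006,0,0,0,0],[0.008,0,0,0,0],[0.008,0,0,0,0]]'; for i in 1 2 3; do python3 -m jog '[[0.0015,0,0,0,0],[0.003,0,0,0,0],[0.003,0,0,0,0]]' | sed -n '2p;4p'; done; python3 -c "
from h import *
o=bot.observe();print('rack xy',L(o['tcp_pos']),o['tcp_pos'][2])"; python3 snap.py wrist w11;python3 tin.py w11
```

```text
time: 22.5
tcp_pos: [0.6433, 0.0461, -0.0044]
tcp_rot: [-2.361, -2.072, -0.001]
ft_force: [0.1, -0.2, 0.7]
finger_gap: 0.502
tcp_pos: [0.6436, 0.049, -0.0044]
ft_force: [-0.1, -2.1, 0.3]
tcp_pos: [0.6435, 0.0497, -0.0044]
ft_force: [-1.3, -5.5, 1.7]
tcp_pos: [0.6432, 0.0498, -0.0045]
ft_force: [-2.1, -8.5, 3.3]
rack xy [ 0.00334444 -0.00067903] -0.004484364531323087
scale 1.5625 23.4
[175, 70, 163, 155, 10939] [0.6514 0.1113 0.077 ] rack [ 0.0654 -0.0008]
[0, 330, 46, 54, 1014] [0.4798 0.0055 0.077 ] rack [-0.0618  0.1556]
```

The tin is home at rack x +65.4 mm, y −0.8 mm, and the force rises against the stop. I retract, lift, shut the fingers and go to the far side of the peg.

```bash
python3 -m jog '[[-0.015,0,0,0,0],[-0.035,0,0,0,0],[-0.06,0,0,0,0],[-0.07,0,-0.03,0,0.5],[-0.07,0,-0.07,0,1],[-0.07,0,-0.11,0,1],[-0.07,0,-0.15,0,1],[-0.07,0,-0.19,0,1],[-0.07,0,-0.2,0,1],[-0.07,0,-0.2,0,1]]'; python3 snap.py wrist w12;python3 tin.py w12; python3 -c "
from h import *
p=pegp(2.05);print(p,need((*p,.2)),need((*p,.048)))
b=np.array(need((*p,.048))[0])
for a in np.arange(1.9,-.2,-.2):print(round(a,1),(np.array(need((*pegp(a),.048))[0])-b).round(4))"
```

```text
time: 24.45
tcp_pos: [0.6368, -0.0138, 0.1978]
tcp_rot: [2.359, 2.071, 0.007]
ft_force: [-0.3, 0.2, -0.3]
finger_gap: -0.001
scale 1.5625 24.45
[232, 26, 49, 48, 1009] [0.6507 0.1097 0.077 ] rack [ 0.0637 -0.0003]
[64, 204, 65, 66, 2033] [ 0.4276 -0.0608  0.077 ] rack [-0.1344  0.1988]
[0.55850073 0.11299893] ([0.1162, -0.0926, -0.0043], None) ([0.1161, -0.0927, 0.1477], None)
1.9 [-0.0011 -0.0112  0.    ]
1.7 [-0.0051 -0.0256  0.    ]
1.5 [-0.0119 -0.039   0.    ]
1.3 [-0.0212 -0.0507  0.    ]
1.1 [-0.0326 -0.0604  0.    ]
0.9 [-0.0458 -0.0675 -0.0001]
0.7 [-0.0601 -0.072  -0.0001]
0.5 [-0.075  -0.0735 -0.0001]
0.3 [-0.0899 -0.072  -0.0001]
0.1 [-1.042e-01 -6.760e-02 -1.000e-04]
-0.1 [-1.173e-01 -6.040e-02 -1.000e-04]
```

```bash
python3 -m jog '[[0.029,-0.023,0,0,1],[0.058,-0.046,0,0,1],[0.087,-0.07,0,0,1],[0.116,-0.093,0,0,1],[0.116,-0.093,0.03,0,1],[0.116,-0.093,0.07,0,1],[0.116,-0.093,0.1,0,1],[0.116,-0.093,0.13,0,1],[0.116,-0.093,0.147,0,1],[0.116,-0.093,0.147,0,1]]'; python3 -c "
from h import *
print(need((*pegp(2.05),.048)))"
```

```text
time: 25.5
tcp_pos: [0.5537, 0.1115, 0.0441]
tcp_rot: [-2.357, -2.07, 0.013]
ft_force: [1.2, -0.1, 0.2]
finger_gap: 0.001
([0.0021, 0.0045, -0.004], None)
```

```bash
python3 -m jog '[[0.001,-0.004,-0.003,0,1],[-0.001,-0.013,-0.003,0,1],[-0.003,-0.022,-0.003,0,1],[-0.006,-0.029,-0.003,0,1],[-0.01,-0.035,-0.003,0,1],[-0.014,-0.042,-0.003,0,1],[-0.019,-0.047,-0.003,0,1],[-0.025,-0.052,-0.003,0,1],[-0.031,-0.057,-0.003,0,1],[-0.037,-0.061,-0.003,0,1]]'; python3 -m jog '[[-0.007,-0.003,0,0,1],[-0.014,-0.005,0,0,1],[-0.021,-0.007,0,0,1],[-0.028,-0.008,0,0,1],[-0.036,-0.009,0,0,1],[-0.043,-0.008,0,0,1]]'; python3 -c "
from h import *
print(L(bot.observe()['tcp_pos']),need((*pegp(.3),.048)))"
```

```text
time: 26.5
tcp_pos: [0.4931, 0.0829, 0.0517]
tcp_rot: [2.361, 2.071, 0.001]
ft_force: [2.6, 0.4, -0.3]
finger_gap: -0.002
time: 27.1
tcp_pos: [0.4788, 0.0413, 0.0515]
tcp_rot: [-2.361, -2.072, 0.001]
ft_force: [1.1, 1.8, -1.2]
finger_gap: -0.001
[-0.02645566  0.16125322] ([-0.0084, -0.0022, 0.0035], None)
```

```bash
python3 -m jog '[[-0.002,0,0,0,1],[-0.004,0.001,0,0,1],[-0.006,0.001,0,0,1],[-0.006,0.001,0,0,1]]'; for i in 1 2 3 4; do python3 -m jog '[[-0.0015,0.0005,0,0,1],[-0.003,0.001,0,0,1],[-0.003,0.001,0,0,1]]' | sed -n '2p;4p'; done
```

```text
time: 27.5
tcp_pos: [0.4792, 0.0355, 0.0515]
tcp_rot: [-2.362, -2.072, 0.001]
ft_force: [-0.1, 1.0, -0.0]
finger_gap: -0.002
tcp_pos: [0.4798, 0.0325, 0.0515]
ft_force: [-0.5, 0.5, 1.1]
tcp_pos: [0.4806, 0.0293, 0.0515]
ft_force: [-0.2, 0.5, -1.0]
tcp_pos: [0.4809, 0.0282, 0.0516]
ft_force: [-2.0, 6.2, 0.0]
tcp_pos: [0.481, 0.0281, 0.0516]
ft_force: [-2.8, 9.5, 1.0]
```

The lever is against its stop. I back off, rise, move clear and check.

```bash
python3 -m jog '[[0.012,-0.001,0,0,1],[0.022,-0.001,0,0,1],[0.022,-0.001,-0.03,0,1],[0.022,-0.001,-0.07,0,1],[0.022,-0.001,-0.11,0,1],[0.022,-0.001,-0.15,0,1],[0.002,-0.001,-0.19,0,1],[-0.03,0,-0.21,0,1],[-0.07,0,-0.21,0,1],[-0.11,0,-0.21,0,1]]';python3 -m jog '[[-0.04,0,0,0,1],[-0.08,0,0,0,1],[-0.12,0,0,0,1],[-0.16,0,0,0,1],[-0.2,0,0,0,1],[-0.23,0,0,0,1],[-0.23,0,0,0,1]]'; python3 snap.py top t13; python3 snap.py side s13
python3 - <<'E'
import cv2
from h import *
a=cv2.imread("pics/t13raw.png")[100:250,80:330];b=cv2.imread("pics/s13raw.png")[130:390,90:340]
a=cv2.resize(a,(400,240),interpolation=cv2.INTER_CUBIC)
t=cv2.resize(cv2.imread("pics/t13raw.png")[100:240,85:325],(514,300),interpolation=cv2.INTER_CUBIC)
s=cv2.resize(cv2.imread("pics/s13raw.png")[130:340,90:420],(471,300),interpolation=cv2.INTER_CUBIC)
o=np.zeros((600,514,3),np.uint8);o[:300]=t;o[300:,:471]=s;cv2.imwrite("pics/fin.png",o)
h=cv2.cvtColor(cv2.imread("pics/t13raw.png"),cv2.COLOR_BGR2HSV)
for lo,hi,nm,z in((18,33,"yellow",.057),(105,125,"blue",.077)):
    m=((h[...,0]>=lo)&(h[...,0]<=hi)&(h[...,1]>(180 if nm=="yellow" else 110))).astype(np.uint8)
    k,l,st,c=cv2.connectedComponentsWithStats(m)
    print(nm,[(st[j].tolist(),L(ray("top",c[j],z)).round(4).tolist()) for j in range(1,k) if st[j,4]>8])
for a in(0,.1):
    A=W(-.02-.08*np.sin(a),.09-.08*np.cos(a));print(a,"arm end px",proj("top",(*A,.057)),"peg",proj("top",(*pegp(a),.105)))
E
```

```text
time: 29.7
tcp_pos: [0.4681, -0.0872, 0.263]
tcp_rot: [2.359, 2.07, 0.002]
ft_force: [0.9, -0.2, 0.5]
finger_gap: 0.001
time: 30.4
tcp_pos: [0.4357, -0.3197, 0.2615]
tcp_rot: [2.37, 2.06, -0.004]
ft_force: [-0.2, -0.3, -0.9]
finger_gap: -0.004
scale 1.5625 30.4
scale 1.5625 30.45
yellow [([236, 150, 7, 22, 98], [-0.0206, 0.043]), ([237, 181, 12, 22, 102], [-0.0433, 0.1306])]
blue []
0 arm end px [240.59940677 149.15033468] peg [246.27554751 198.71821097]
0.1 arm end px [243.32562473 149.63158736] peg [243.66766978 199.58108297]
```

View pics/fin.png

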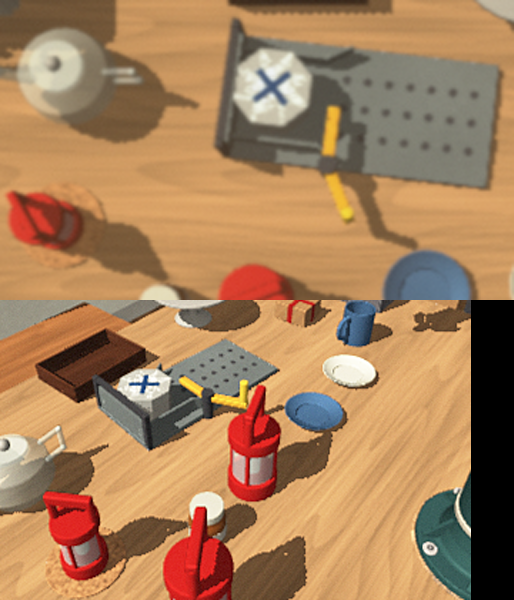

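The final picture shows the tin against the back stop (cross at (272,87) in the upper crop), the lever across the mouth from (333,110) to (346,212), and the lantern upright on the mat at (78,545) in the lower crop. One numeric check of the tin, then I hand in.

```bash
python3 - <<'E'
from h import *
P=ray("top",(272/2.142+85,87/2.142+100),.077);print("tin rack",L(P))
print("lid centre", L(ray("top",(272.5/2.142+85,87/2.142+100),.077)),"lantern px pred",proj("top",(.4735,.4045,.107)))
from plant import job
print(job.close_job())
E
```

```text
tin rack [0.06295483 0.00035867]
lid centre [0.06229596 0.00027376] lantern px pred [101.98601745 201.39622229]
the job is handed in; nothing more can be done
None
```

The job is done and handed in at about 30 s of robot time. The small lantern stands upright on the mat, let go. The lever was swung fully open, the tin was slid home, and the lever was swung back to its locked stop.

- **Missed first grasp:** My first grasp closed on air just above the lantern's handle, without touching it. The real fingertips sit about 27 mm short of the reported TCP, and I allowed for that from then on. The second grasp held.
- **Lantern:** In the side view it was within about 2 px of where it should be, standing near the mat's centre. My estimates of the mat's centre differed by up to 9 mm, so the centring is only as good as that.
- **Lever:** Open, its arm end was where 1.6 rad predicts and the force rose to about 15 N. Locked, the force rose to about 10 N and the lever sat where it was at the start, to within a pixel or two.
- **Tin:** The last push read rack x +65.4 mm (home is +65) with 8.5 N against the stop. After backing off, the wrist view gave 63.7 mm and the top view about 62.5 mm. That disagrees by up to 3 mm, about the measuring error, but I can't fully rule out a small gap.
- **Other things:** In the last views, the ones in sight (teapot, jar, saucers, mug, gift box, other lanterns) look unmoved. I checked that by eye only.

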